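# Line up a guard flap's hinge with its jamb for pinning

### The arm

A 6-joint arm with a two-finger parallel gripper is mounted at the origin on a cart in front of the work surface, level with it; the furniture and walls round the work are solid. World frame = base frame: x ahead of the robot, y to its left, z up, the work surface at z = 0. Lengths are in m, angles in rad, forces in N, time in s.
With the tool pointing down it reaches from about 0.35 to 0.775 m from the base axis. Payload 7.3 kg.
Tool frame: the origin (TCP) lies at the centre of the arm's flange, where the gripper is bolted on; the fingertips stand 178 mm ahead of it and the grasp point (between the pads) lies 159 mm ahead of it; z points along the fingers, y is the line along which they close (so a half turn about z gives the same grasp; the last joint's range is limited). The gripper opens to 92 mm and grips with 3 to 60 N. Pads are 19 mm wide; open, the fingers measure 130 mm over their backs; the gripper's body (75 mm by 190 mm) begins 47 mm behind the grasp point.
Start: joints at [1.098, 0.342, 1.524, -0, 1.275, -0.146], TCP at [0.169, 0.497, 0.405] pointing down, gripper open.
Joint ranges: [-2.53, 2.53], [-0.77, 2.02], [0.04, 2.7], [-1, 4.14], [0.28, 2.66], [-3.11, 3.11]. Speed limits (rad/s): [2.57, 2.57, 3.14, 3.14, 3.14, 3.14].

### API

Orientations are given as [roll, pitch, yaw] about the fixed x, y, z axes, in that order (R = Rz(yaw) Ry(pitch) Rx(roll)).
In Python, from cell import robot gives the robot as it stands.
- The arm moves only by the tool run_rows, called in YAML: its name, and indented under it one key for each argument. Schema: {"type":"object","properties":{"rows":{"type":"array","items":{"type":"array","items":{"type":"number"},"minItems":6,"maxItems":6},"minItems":1,"maxItems":8},"jaw":{"type":"number"},"clamp_n":{"type":"number"},"only":{"type":"string"},"quiet":{"type":"boolean"},"lines":{"type":"string"}},"required":["rows"],"additionalProperties":false}. rows is a list of rows, 1 to 8 of them, each of 6 numbers: dx, dy, dz in m, then a rotation vector rx, ry, rz in rad; each row shifts and turns the commanded pose from where the row before left it, along the tool's axes as they then stand; what a row does not reach is not made up. A row lasts 1/12 s, in which the tool goes at most 0.0417 m and 0.125 rad, less where a joint would pass 70% of its speed; a pose out of reach is approached as far as the arm can. jaw is the finger opening in m, set as the call begins (left out keeps the last). The fingers move at their own pace and stop on an object; clamp_n is the grip in N (left out, the last holds). Time passes only in rows, so rows that do not move let the fingers close. The tool returns the time, the measured TCP pose, the force, the opening and the grip force at its end. only (a regular expression) keeps the lines of the reply that match it, lines (a string "A,B") keeps lines A to B, and quiet returns only ok. Input that does not fit is refused with a message, and nothing moves.
- robot.observe(): the state, without advancing time (a new reading comes with each control period).
- robot.read_camera(name): name is "side" or "top"; returns a dict with "image" (384x512x3 uint8, red, green, blue), "fx", "fy", "cx", "cy" (pixels), "pose" (4x4, takes a point from camera to world coordinates). Camera axes: x right, y down, z forward; pixel columns grow to the right and rows downward; lengths in m; the calibration is good to about 2 mm. A picture is of the moment at which its call begins. There is no depth.
- robot.hand_in(): hands the job in; it is judged then, once.
The state is a dict: "time": time; "qpos": joint angles; "qvel": joint speeds; "joint_efforts": joint torques, N m; "tool_pos": TCP position; "tool_rot": TCP orientation; "contact_force": force on the tool from outside, world axes, zero at the start; "torque": the same for the moment, N m; "opening": finger opening in m; "grip_force": force on a finger pad.
Only numpy, scipy, OpenCV 4.12 (cv2) and the standard library are available. Lean on these libraries where they do the work, as an engineer would, in place of code of your own. Each camera call takes 0.05 s, during which the arm holds its last target. There are 200 camera calls.

### The job

Rehang the orange guard flap: take the flap with the single middle knuckle by its black handle, and gently bring that knuckle in between the two knuckles on the jamb block so that all three holes line up for the hinge pin. Finish while still holding the flap there, level, still, and carried by the gripper alone without leaning on the jamb; a colleague will drop the pin in. Leave the other flap, the tape roll and the small flask where they are.

Things in the scene. Friction and masses are not known exactly. Their poses are not given: they have to be found in the camera images.
- flap: Loose guard flap, 0.18-0.29 kg, lying flat: orange panel 100 x 110 x 5 mm (x -55 to +45, y +-55 mm), steel leaf on it (top 8 mm up), black handle, ONE knuckle mid-edge. Origin: underside, below the handle, within 5 mm of the centre of mass in plan. x points to the hinge edge, y along the hinge, z up
- flap_handle (a point): top centre of the flap's black upright handle bar, 45 mm above the flap's underside (flap frame 0, 0, +45 mm). The bar is 12 mm thick along flap x (grip across this), 44 mm long along y, and stands 40 mm over the panel; the knuckle begins 44 mm from its face
- flap_hole (a point): centre of the flap's only knuckle, on its hole's axis (flap frame +60, 0, +10 mm); axes as the flap's. Steel tube along y, 20 mm outside, 10 mm hole, 30 mm long, top 20 mm above the underside; joined to the panel by a 30 mm wide neck
- jamb: Fixed jamb block. Origin: centre of its foot's underside on the worktop; hinge side is -x, roughly towards the robot; y along the hinge, z up. Grey foot 100 (x) x 130 (y) x 10 mm; aluminium upright x 0 to 40 mm, 112 mm wide, top 128 mm up, with a 3 mm steel leaf on its face x = 0. A brass pin, not used, is clipped on the foot below 25 mm
- jamb_axis (a point): point on the jamb's hinge axis midway between its TWO knuckles (jamb frame -17, 0, +120 mm), where flap_hole must come; axes as the jamb's. Knuckles as the flap's, with a 36 mm gap; the centred flap knuckle has 3 mm free each side, 4 mm behind; it enters level along +x or from above. Matched, flap axes are parallel to jamb axes, x with x
- spare_flap: bystander: another loose orange flap, the same but with TWO knuckles at the ends of its hinge edge (y 18 to 48 mm either side) and none in the middle; origin and axes as for flap. The two flaps may lie in either place, left or right
- tape: bystander: tan tape roll lying flat, 63 mm across, 20 mm high; origin under its centre
- flask: bystander: small glass conical flask with white plug, 57 mm wide, 102 mm high; origin under its centre

How it is judged:
On the way:
1. the flap is lifted clear of the worktop in the gripper (height (world z) of flap above 0.05 m and contact force between the fingers and flap above 2 N), for 0.2 s.
At the end, for the whole second after the job is handed in: Knuckle hole centre within 3 mm of the jamb axis point in depth and height, 4 mm along the axis; hinge axes parallel within 0.07 rad; flap level within 0.1 rad, over 90 mm up, gripped (over 2 N), slower than 20 mm/s, pressing on the jamb with under 1 N (x of flap_hole in the frame of jamb_axis between -0.003 and 0.003 m and z of flap_hole in the frame of jamb_axis between -0.003 and 0.003 m and y of flap_hole in the frame of jamb_axis between -0.004 and 0.004 m and angle between the y axis of flap and the y axis of jamb, either way round below 0.07 rad and angle between flap's own z axis and vertical below 0.1 rad and contact force between the fingers and flap above 2 N and contact force between flap and jamb below 1 N and height (world z) of flap above 0.09 m and linear speed of flap below 0.02 m/s); the arm keeps its last pose, push and grip.
It fails at once if the flap is rammed against the jamb (over 20 N) (contact force between flap and jamb above 20 N).
It fails at once if the other flap is moved more than 20 mm (distance of spare_flap from where it was at the start of the episode above 0.02 m).
It fails at once if the tape roll is moved more than 20 mm (distance of tape from where it was at the start of the episode above 0.02 m).
It fails at once if the small flask is moved more than 20 mm (distance of flask from where it was at the start of the episode above 0.02 m).
It also fails if it takes over 43 s, if anything falls off the work surface, if the arm or the gripper's body presses on something with over 40 N, if the wrist force passes 120 N, or if a joint passes its speed limit or range.

## Working session

There is one attempt and no reset: what is moved stays moved. The work goes in short steps, Python scripts to look and compute and a tool call to move; the robot and the scene stay as the last step left them, time stands still between calls to the robot, and variables do not carry over. Pictures are saved under pics/ and viewed, at most 10 in all, crops included, and the job is handed in when it is done.

```bash
mkdir -p pics; ls
```

Run:
```python
from cell import robot
import cv2,numpy as np
np.set_printoptions(precision=4,suppress=True)
for n in("side","top"):
    c=robot.read_camera(n);cv2.imwrite(f"pics/{n}0.png",c["image"][:,:,::-1]);print(n,c["fx"],c["fy"],c["cx"],c["cy"],c["pose"])
print(robot.observe())
```

```text
pics
side 457.1801751694683 457.1801751694683 255.5389255796452 200.15775179611848 [[ 0.9264 -0.193   0.3233  0.1092]
 [-0.3764 -0.4542  0.8075 -1.0313]
 [-0.009  -0.8697 -0.4934  0.7244]
 [ 0.      0.      0.      1.    ]]
top 398.11589673183386 398.11589673183386 258.24521868142676 192.83512865122435 [[-0.1036 -0.8978  0.4279  0.102 ]
 [-0.9946  0.0917 -0.0484  0.0468]
 [ 0.0043 -0.4306 -0.9025  0.9796]
 [ 0.      0.      0.      1.    ]]
{'time': 0.1, 'qpos': array([ 1.0981,  0.3427,  1.5249, -0.    ,  1.2754, -0.146 ]), 'qvel': array([ 0.0025,  0.0005, -0.0039,  0.0029, -0.0002,  0.0003]), 'joint_efforts': array([  0.0024, -43.2008, -24.4696,   0.072 ,   0.0525,  -0.    ]), 'tool_pos': array([0.1684, 0.4971, 0.4041]), 'tool_rot': array([-3.1403, -0.0002,  2.8148]), 'contact_force': array([ 1.053 , -0.0691,  0.2789]), 'torque': array([0.022 , 0.0609, 0.0064]), 'grip_force': 0.0, 'opening': 0.09186631372296755}
```

View pics/side0.png

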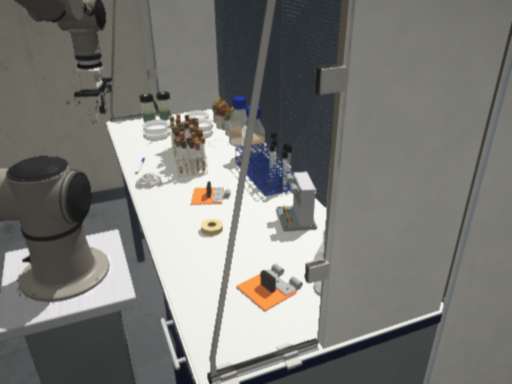

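View pics/top0.png

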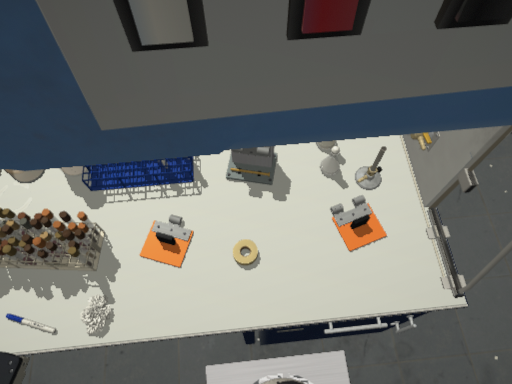

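The single-knuckle flap is on the left in the top view (about 167,243; in the side view 210,195). The spare, with two knuckles, is at (360,225). The jamb is at (252,160) top and (298,205) side. I'll zoom in on these.

Run:
```python
import cv2,numpy as np
t=cv2.imread("pics/top0.png");s=cv2.imread("pics/side0.png")
def crop(im,x,y,w,h,k):return cv2.resize(im[y:y+h,x:x+w],None,fx=k,fy=k,interpolation=cv2.INTER_CUBIC)
r1=np.hstack([crop(t,130,200,70,70,5),crop(t,220,130,70,70,5)])
r2=np.hstack([crop(s,180,160,70,50,5),crop(s,265,165,70,50,5)])
cv2.imwrite("pics/z0.png",np.vstack([r1,r2])[:600])
```

```text
(no output)
```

View pics/z0.png

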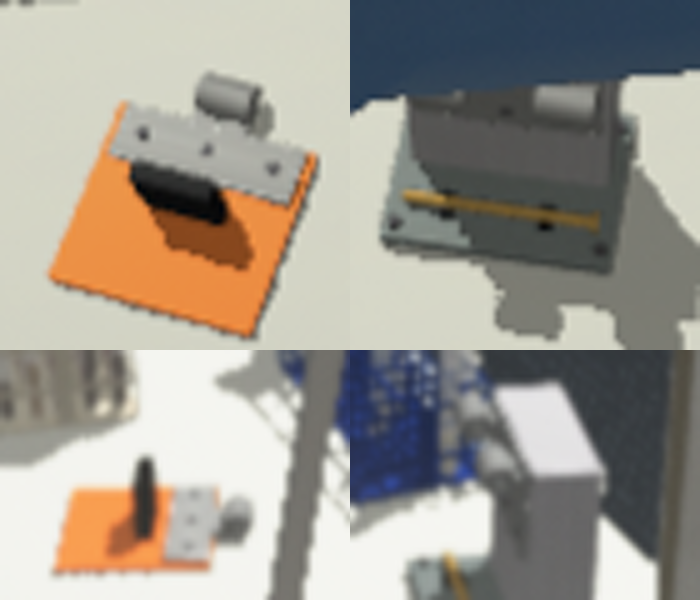

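In the crops, the single-knuckle flap is clear (top full-image corners at about 155,220; 193,231; 181,267; 140,255) and its knuckle is at (175.5,219.5). The jamb's front foot corners are at about (226,177) and (272,184), and both knuckles show at about (236,149) and (263,151). Next I'll enlarge the jamb and extract the flap edges.

Create h.py:
```python
import cv2,numpy as np
from cell import robot
np.set_printoptions(precision=4,suppress=True)
def ray(c,u,v):
    d=c["pose"][:3,:3]@np.array([(u-c["cx"])/c["fx"],(v-c["cy"])/c["fy"],1]);return c["pose"][:3,3],d/np.linalg.norm(d)
def onz(c,u,v,z):
    o,d=ray(c,u,v);return o+d*(z-o[2])/d[2]
def proj(c,p):
    q=c["pose"][:3,:3].T@(np.asarray(p)-c["pose"][:3,3]);return np.array([c["fx"]*q[0]/q[2]+c["cx"],c["fy"]*q[1]/q[2]+c["cy"]])
def tri(c1,p1,c2,p2):
    o1,d1=ray(c1,*p1);o2,d2=ray(c2,*p2)
    s=np.linalg.lstsq(np.c_[d1,-d2],o2-o1,rcond=None)[0];a=o1+d1*s[0];b=o2+d2*s[1];return (a+b)/2,np.linalg.norm(a-b)
def blob(m,box):
    x,y,w,h=box;k=np.zeros_like(m);k[y:y+h,x:x+w]=m[y:y+h,x:x+w]
    n,l,st,ce=cv2.connectedComponentsWithStats(k);i=1+np.argmax(st[1:,4]);return (l==i).astype(np.uint8),ce[i],st[i]
```

Run:
```python
from h import *
T=robot.read_camera("top");S=robot.read_camera("side")
boxes=dict(top=[(130,200,70,75),(325,190,70,65)],side=[(185,180,50,30),(230,260,75,50)])
for n,c in(("top",T),("side",S)):
    hsv=cv2.cvtColor(c["image"],cv2.COLOR_RGB2HSV)
    m=((hsv[...,0]<18)&(hsv[...,1]>150)&(hsv[...,2]>60)).astype(np.uint8)
    dark=(c["image"].max(2)<50).astype(np.uint8)
    for i,b in enumerate(boxes[n]):
        mm,ce,st=blob(m,b);dk,dc,ds=blob(dark,b)
        r=cv2.minAreaRect(cv2.findNonZero(mm|dk));cv
        pass
```

Run:
```python
from h import *
import cv2
T=robot.read_camera("top");S=robot.read_camera("side")
def crop(im,x,y,w,h,k):return cv2.resize(im[y:y+h,x:x+w],None,fx=k,fy=k,interpolation=cv2.INTER_CUBIC)
a=crop(S["image"],275,165,50,70,8);b=crop(T["image"],222,140,50,50,8)
b=np.vstack([b,crop(T["image"],160,205,50,20,8)])
cv2.imwrite("pics/z1.png",np.hstack([a,b])[:,:,::-1])
for n,c,b in(("top",T,(130,200,70,75)),("side",S,(185,180,50,30))):
    hsv=cv2.cvtColor(c["image"],cv2.COLOR_RGB2HSV)
    m=((hsv[...,0]<18)&(hsv[...,1]>150)&(hsv[...,2]>60)).astype(np.uint8)
    mm,ce,st=blob(m,b);h=cv2.convexHull(cv2.findNonZero(mm));print(n,st,cv2.approxPolyDP(h,2.0,True).reshape(-1,2).tolist())
    dk,dc,ds=blob((c["image"].max(2)<50).astype(np.uint8),b);print("dark",dc,ds,cv2.approxPolyDP(cv2.convexHull(cv2.findNonZero(dk)),1,True).reshape(-1,2).tolist())
```

```text
top [140 230  53  37 991] [[192, 231], [179, 266], [140, 255], [150, 230]]
dark [165.9464 239.0446] [156 234  19  11 112] [[174, 244], [161, 241], [156, 235], [157, 234], [172, 237], [174, 240]]
side [192 188  22  16 247] [[213, 189], [212, 202], [192, 203], [195, 189]]Traceback (most recent call last):
  File "<stdin>", line 10, in <module>
NameError: name 'cv' is not defined. Did you mean: 'cv2'?
Traceback (most recent call last):
  File "h.py", line 15, in blob
    n,l,st,ce=cv2.connectedComponentsWithStats(k);i=1+np.argmax(st[1:,4]);return (l==i).astype(np.uint8),ce[i],st[i]
                                                      ~~~~~~~~~^^^^^^^^^^
ValueError: attempt to get argmax of an empty sequence
```

View pics/z1.png

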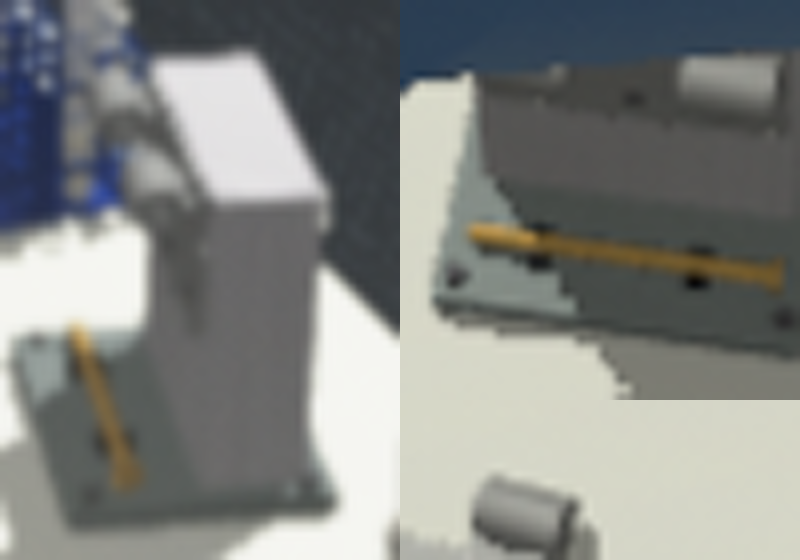

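The jamb shows well. In the side view the upright's top corners are at crop (215,203), (325,197), (255,52) and (152,58), and the foot's front corners are at (15,342) and (72,518). In the top view the right knuckle spans crop x 680–782, and the foot's front edge runs from (435,298) rightwards.

Run:
```python
from h import *
T=robot.read_camera("top");S=robot.read_camera("side")
s=lambda X,Y:(275+(X+.5)/8-.5,165+(Y+.5)/8-.5)
t=lambda X,Y:(222+(X-400+.5)/8-.5,140+(Y+.5)/8-.5)
print("side top corners NF,NB,FB,FF");P=[onz(S,*s(*p),.128) for p in((215,203),(327,197),(255,52),(152,58))];print(np.array(P))
print("side foot FF,NF,NB",np.array([onz(S,*s(*p),.01) for p in((13,342),(72,517),(337,500))]))
print("top foot FL,FR",onz(T,*t(435,298),.01),onz(T,271.7,183,.01),onz(T,*t(800,347),.01))
print("top knuckle R ends axis @.12", onz(T,*t(680,76),.12),onz(T,*t(780,84),.12),"L right end",onz(T,*t(563,70),.12))
# brass pin ends triangulated (height check)
print("pin",tri(T,t(470,232),S,s(77,328)),tri(T,t(782,275),S,s(125,485)))
print("knuckle R right end tri",tri(T,t(780,84),S,s(178,200)))
# flap
hull=np.array([[192.5,231.5],[179.5,266.5],[139.5,255]])
print("flap top corners R-hinge,R-near,L-near",np.array([onz(T,*p,.005) for p in hull]), "L-hinge",onz(T,130+127/5,200+102/5,.005))
print("side corners",np.array([onz(S,*p,.005) for p in((213.5,188.5),(212,203),(191.5,203),(195,188.5))]))
print("knuckle tri",tri(T,(160+(525-400)/8,205+(510-400)/8),S,(180+236/5,160+(521-350)/5)))
# handle top ends: top crop left(130,165)->right(222,190) ; side top (147,460)
tl=lambda X,Y:(130+(X+.5)/5-.5,200+(Y+.5)/5-.5)
a,b=tl(135,168),tl(222,196);print("handle top @.045",onz(T,*a,.045),onz(T,*b,.045))
print("handle top tri",tri(T,tl(178,181),S,(180+146/5,160+(462-350)/5)))
import math
hsv=cv2.cvtColor(T["image"],cv2.COLOR_RGB2HSV)
```

```text
side top corners NF,NB,FB,FF
[[ 0.6374 -0.0519  0.128 ]
 [ 0.6748 -0.0631  0.128 ]
 [ 0.7051  0.0478  0.128 ]
 [ 0.6677  0.0583  0.128 ]]
side foot FF,NF,NB [[ 0.619   0.0716  0.01  ]
 [ 0.5876 -0.0485  0.01  ]
 [ 0.6796 -0.0753  0.01  ]]
top foot FL,FR [0.6193 0.0781 0.01  ] [ 0.5876 -0.0448  0.01  ] [ 0.5879 -0.0445  0.01  ]
top knuckle R ends axis @.12 [ 0.6318 -0.0078  0.12  ] [ 0.6257 -0.0388  0.12  ] L right end [0.6378 0.0288 0.12  ]
pin (array([0.642 , 0.0641, 0.0146]), np.float64(0.001111589425852349)) (array([ 0.613 , -0.0411,  0.0135]), np.float64(0.00224898129269095))
knuckle R right end tri (array([ 0.6272, -0.039 ,  0.1231]), np.float64(0.00581205639187845))
flap top corners R-hinge,R-near,L-near [[0.4711 0.1754 0.005 ]
 [0.3819 0.2107 0.005 ]
 [0.4218 0.3103 0.005 ]] L-hinge [0.5119 0.2711 0.005 ]
side corners [[0.4808 0.2742 0.005 ]
 [0.447  0.1829 0.005 ]
 [0.3872 0.2083 0.005 ]
 [0.4237 0.2985 0.005 ]]
knuckle tri (array([0.5104, 0.2183, 0.0054]), np.float64(0.00097332242529229))
handle top @.045 [0.4605 0.2587 0.045 ] [0.4415 0.2161 0.045 ]
handle top tri (array([0.4536, 0.2366, 0.0496]), np.float64(0.007193844515175434))
```

Run:
```python
from h import *
T=robot.read_camera("top");S=robot.read_camera("side")
for z in(.2,.3,.4,.5,.6,.7,.8):
    for u,v in((85,158),(250,144),(400,112)):
        p=onz(T,u,v,z);print(p,proj(S,p).round(),end=" | ")
    print()
```

```text
[0.5982 0.3854 0.2   ] [233. 118.] | [0.5976 0.011  0.2   ] [279. 160.] | [ 0.6514 -0.3568  0.2   ] [374. 221.] | 
[0.5345 0.3419 0.3   ] [218.  94.] | [0.534  0.0156 0.3   ] [257. 128.] | [ 0.5809 -0.305   0.3   ] [336. 175.] | 
[0.4709 0.2985 0.4   ] [201.  68.] | [0.4705 0.0202 0.4   ] [232.  92.] | [ 0.5105 -0.2532  0.4   ] [296. 126.] | 
[0.4072 0.2551 0.5   ] [180.  36.] | [0.4069 0.0248 0.5   ] [204.  53.] | [ 0.44   -0.2015  0.5   ] [254.  74.] | 
[0.3436 0.2117 0.6   ] [156.  -1.] | [0.3433 0.0294 0.6   ] [172.   7.] | [ 0.3695 -0.1497  0.6   ] [208.  18.] | 
[0.28   0.1682 0.7   ] [126. -45.] | [0.2798 0.034  0.7   ] [136. -44.] | [ 0.299  -0.0979  0.7   ] [159. -43.] | 
[0.2163 0.1248 0.8   ] [  90. -100.] | [0.2162 0.0386 0.8   ] [  94. -104.] | [ 0.2286 -0.0461  0.8   ] [ 106. -108.] |
```

Opening set to .05 in first call. Settle lag matters.

run_rows:
  rows:
    - [0, 0, 0.007, 0, 0, 0.12]
    - [0, 0, 0.007, 0, 0, 0.12]
    - [0, 0, 0.007, 0, 0, 0.12]
    - [0, 0, 0.007, 0, 0, 0.12]
    - [0, 0, 0.007, 0, 0, 0.12]
    - [0, 0, 0.007, 0, 0, 0.12]
    - [0, 0, 0.007, 0, 0, 0.12]
    - [0, 0, 0.007, 0, 0, 0.12]
  jaw: 0.05

```text
time: 1.17
tool_pos: [0.1685, 0.4972, 0.3484]
tool_rot: [3.141, -0.0, 1.849]
contact_force: [-0.5, -0.4, 0.3]
opening: 0.0506
grip_force: 0.0
```

run_rows:
  rows:
    - [0, 0, 0.008, 0, 0, 0.1125]
    - [0, 0, 0.008, 0, 0, 0.1125]
    - [0, 0, 0.008, 0, 0, 0.1125]
    - [0, 0, 0.008, 0, 0, 0.1125]
    - [0, 0, 0.008, 0, 0, 0.1125]
    - [0, 0, 0.008, 0, 0, 0.1125]

```text
time: 1.67
tool_pos: [0.1685, 0.4973, 0.3004]
tool_rot: [3.142, -0.0, 1.174]
contact_force: [-0.6, 0.9, 0.1]
opening: 0.05
grip_force: 0.0
```

run_rows:
  rows:
    - [-0.011, 0.03, 0, 0, 0, 0]
    - [-0.011, 0.03, 0, 0, 0, 0]
    - [-0.011, 0.03, 0, 0, 0, 0]
    - [-0.011, 0.03, 0, 0, 0, 0]
    - [-0.011, 0.03, 0, 0, 0, 0]
    - [-0.011, 0.03, 0, 0, 0, 0]
    - [-0.011, 0.03, 0, 0, 0, 0]
    - [-0.011, 0.03, 0, 0, 0, 0]

```text
time: 2.33
tool_pos: [0.3579, 0.3232, 0.3009]
tool_rot: [3.141, -0.001, 1.18]
contact_force: [0.2, 1.9, -0.0]
opening: 0.0502
grip_force: 0.0
```

run_rows:
  rows:
    - [-0.0105, 0.0297, 0, 0, 0, 0]
    - [-0.0105, 0.0297, 0, 0, 0, 0]
    - [-0.0105, 0.0297, 0, 0, 0, 0]
    - [-0.0105, 0.0297, 0, 0, 0, 0]
    - [0, 0, 0.025, 0, 0, 0]
    - [0, 0, 0.025, 0, 0, 0]
    - [0, 0, 0, 0, 0, 0]

```text
time: 2.92
tool_pos: [0.4498, 0.2392, 0.2471]
tool_rot: [-3.136, 0.005, 1.178]
contact_force: [-1.0, -0.3, -0.4]
opening: 0.0502
grip_force: 0.0
```

Run:
```python
from h import *
T=robot.read_camera("top");S=robot.read_camera("side")
def crop(im,x,y,w,h,k):return cv2.resize(im[y:y+h,x:x+w],None,fx=k,fy=k,interpolation=cv2.INTER_CUBIC)
cv2.imwrite("pics/g0.png",np.hstack([crop(T["image"],120,170,100,110,4),crop(S["image"],160,110,90,110,4)])[:,:,::-1])
```

```text
(no output)
```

View pics/g0.png

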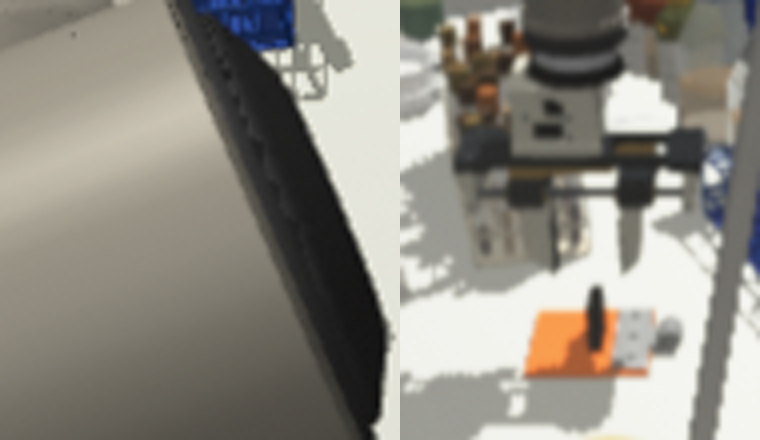

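The side crop shows the open fingers (crop x 550 and 628) above and straddling the handle (top at crop 597,287). The arm blocks the top view. I'll check the centring numerically.

Run:
```python
from h import *
S=robot.read_camera("side");o=robot.observe();p=o["tool_pos"];print(p,o["tool_rot"])
for z in(.07,.088,.045):print(z,proj(S,[p[0],p[1],z]))
f=lambda X,Y:(160+(X-400+.5)/4-.5,110+(Y+.5)/4-.5)
print("finger mid",f(589,262),"handle top",f(597,289))
h=f(597,289);print(onz(S,*h,.045),onz(S,*h,.050))
print("proj predicted handle top",proj(S,[.4515,.239,.045]))
# orange boundary centre & dark handle centroid
hs=S["image"].max(2)[175:200,200:220];m=(hs<60);v,u=np.nonzero(m);print(u.mean()+200,v.min()+175,v.max()+175, u.min()+200,u.max()+200)
```

```text
[0.4509 0.2406 0.2515] [ 3.1412 -0.0004  1.1802]
0.07 [206.6114 176.8393]
0.088 [206.2608 171.7658]
0.045 [207.0914 183.7844]
finger mid (206.875, 175.125) handle top (208.875, 181.875)
[0.4601 0.2512 0.045 ] [0.4575 0.2418 0.05  ]
proj predicted handle top [207.4223 183.9619]
208.5 183 196 208 209
```

run_rows:
  rows:
    - [0, 0.0005, 0.0145, 0, 0, 0]
    - [0, 0.0005, 0.0145, 0, 0, 0]
    - [0, 0.0005, 0.0145, 0, 0, 0]
    - [0, 0.0005, 0.0145, 0, 0, 0]
    - [0, 0, 0, 0, 0, 0]
    - [0, 0, 0, 0, 0, 0]

```text
time: 3.57
tool_pos: [0.4527, 0.24, 0.1937]
tool_rot: [3.141, -0.001, 1.181]
contact_force: [0.0, -0.4, -0.9]
opening: 0.0499
grip_force: 0.0
```

run_rows:
  rows:
    - [0, 0, 0, 0, 0, 0]
    - [0, 0, 0, 0, 0, 0]
    - [0, 0, 0, 0, 0, 0]
    - [0, 0, 0, 0, 0, 0]
    - [0, 0, 0, 0, 0, 0]
    - [0, 0, 0, 0, 0, 0]
    - [0, 0, 0, 0, 0, 0]
    - [0, 0, 0, 0, 0, 0]
  jaw: 0
  clamp_n: 30

```text
time: 4.23
tool_pos: [0.4525, 0.2396, 0.1929]
tool_rot: [-3.141, -0.0, 1.18]
contact_force: [0.2, -0.4, 3.3]
opening: 0.012
grip_force: 30.0
```

run_rows:
  rows:
    - [0, 0, -0.02, 0, 0, 0]
    - [0, 0, -0.03, 0, 0, 0]
    - [0, 0, -0.03, 0, 0, 0]
    - [0, 0, -0.03, 0, 0, 0]
    - [0, 0, 0, 0, 0, 0]
    - [0, 0, 0, 0, 0, 0]

```text
time: 4.73
tool_pos: [0.4527, 0.2396, 0.3039]
tool_rot: [3.139, -0.002, 1.18]
contact_force: [0.6, -1.0, -2.3]
opening: 0.012
grip_force: 30.0
```

run_rows:
  rows:
    - [-0.02, 0.0185, 0, 0, 0, 0]
    - [-0.02, 0.0185, 0, 0, 0, 0]
    - [-0.02, 0.0185, 0, 0, 0, 0]
    - [-0.02, 0.0185, 0, 0, 0, 0]
    - [-0.02, 0.0185, 0, 0, 0, 0]
    - [-0.02, 0.0185, 0, 0, 0, 0]
    - [-0.02, 0.0185, 0, 0, 0, 0]
    - [-0.02, 0.0185, 0, 0, 0, 0]

```text
time: 5.4
tool_pos: [0.5281, 0.0339, 0.3006]
tool_rot: [-3.138, 0.001, 1.18]
contact_force: [1.6, 0.8, -1.7]
opening: 0.0116
grip_force: 30.0
```

run_rows:
  rows:
    - [0, 0, 0, 0, 0, -0.042]
    - [0, 0, 0, 0, 0, -0.042]
    - [0, 0, 0, 0, 0, -0.042]
    - [0, 0, 0, 0, 0, 0]
    - [0, 0, 0, 0, 0, 0]
    - [0, 0, 0, 0, 0, 0]

```text
time: 5.9
tool_pos: [0.5282, 0.0353, 0.3017]
tool_rot: [-3.14, 0.0, 1.305]
contact_force: [0.6, 0.8, -1.8]
opening: 0.0115
grip_force: 30.0
```

Run:
```python
from h import *
T=robot.read_camera("top");S=robot.read_camera("side");o=robot.observe();print(o["tool_pos"],o["tool_rot"],o["contact_force"],o["joint_efforts"])
def crop(im,x,y,w,h,k):return cv2.resize(im[y:y+h,x:x+w],None,fx=k,fy=k,interpolation=cv2.INTER_CUBIC)
cv2.imwrite("pics/a0.png",np.hstack([crop(S["image"],225,140,85,95,5),crop(T["image"],205,125,75,95,5)])[:,:,::-1])
```

```text
[0.5283 0.0354 0.3022] [-3.1408  0.0001  1.3053] [ 0.1137  0.2616 -2.0097] [ -0.0573 -46.326  -21.5604   0.0727   0.0119   0.0107]
```

View pics/a0.png

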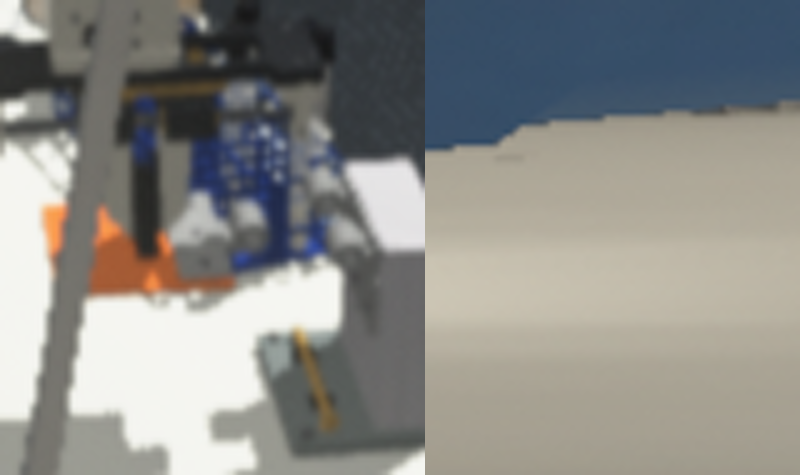

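The side crop shows the flap held level, its knuckle at crop (248,228) short of the jamb knuckles at (325,185) and (347,228). The top view is blocked by the arm. I'll zoom further in the side view to measure knuckle to knuckle.

Run:
```python
from h import *
S=robot.read_camera("side");o=robot.observe();print(o["tool_pos"],o["tool_rot"])
im=S["image"][164:202,262:312]
cv2.imwrite("pics/a1.png",cv2.resize(im,None,fx=15,fy=15,interpolation=cv2.INTER_CUBIC)[:,:,::-1])
c=lambda p:((proj(S,p)-[262,164]+.5)*15-.5).round()
p=o["tool_pos"];y=-.265;R=np.array([[np.cos(y),-np.sin(y),0],[np.sin(y),np.cos(y),0],[0,0,1]])
f=np.array([p[0],p[1],p[2]-.1929]);j=np.array([.6352,.0075,.12])
for n,b,ys in(("flap",f+R@[.06,0,.01],(-.015,.015)),("jamb",j,(-.048,-.018,.018,.048))):
    for q in ys:print(n,q,"centre",c(b+R@[0,q,0]),"top",c(b+R@[0,q,.01]),"-x",c(b+R@[-.01,q,0]),"+x",c(b+R@[.01,q,0]),"bot",c(b+R@[0,q,-.01]))
print("px per mm:x",c(j+R@[.001,0,0])-c(j), (c(j+R@[.01,0,0])-c(j))/10,(c(j+R@[0,.01,0])-c(j))/10,(c(j+[0,0,.01])-c(j))/10)
```

```text
[0.5283 0.0354 0.3024] [-3.1411  0.      1.3055]
flap -0.015 centre [196. 358.] top [196. 311.] -x [143. 361.] +x [248. 354.] bot [195. 405.]
flap 0.015 centre [171. 285.] top [172. 238.] -x [119. 288.] +x [223. 282.] bot [171. 331.]
jamb -0.048 centre [493. 418.] top [495. 370.] -x [439. 422.] +x [546. 415.] bot [491. 466.]
jamb -0.018 centre [462. 343.] top [464. 296.] -x [410. 346.] +x [514. 340.] bot [460. 390.]
jamb 0.018 centre [426. 257.] top [428. 210.] -x [375. 260.] +x [477. 253.] bot [425. 303.]
jamb 0.048 centre [398. 188.] top [399. 142.] -x [348. 191.] +x [448. 184.] bot [397. 233.]
px per mm:x [5. 0.] [ 5.2 -0.3] [-1.  -2.4] [ 0.1 -4.7]
```

View pics/a1.png

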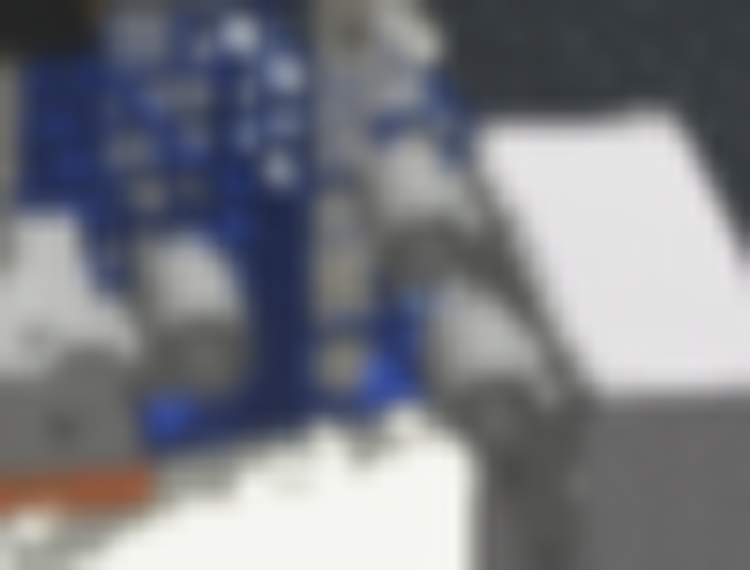

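The end faces of the flap knuckle (crop ~205,355) and the jamb knuckles (~495,410 and ~428,255) lie within about 1 mm of the calibrated predictions once scaled. About 50 mm of +x remains and about 1.5 mm along the hinge. I'll go half way, then check again.

run_rows:
  rows:
    - [0.0005, 0.0083, -0.0005, 0, 0, 0]
    - [0.0005, 0.0083, 0, 0, 0, 0]
    - [0.0005, 0.0083, 0, 0, 0, 0]
    - [0, 0, 0, 0, 0, 0]
    - [0, 0, 0, 0, 0, 0]
    - [0, 0, 0, 0, 0, 0]

```text
time: 6.55
tool_pos: [0.5528, 0.0301, 0.3029]
tool_rot: [-3.141, 0.0, 1.306]
contact_force: [-0.3, -0.3, -0.7]
opening: 0.0117
grip_force: 30.0
```

Run:
```python
from h import *
import time
S=robot.read_camera("side");o=robot.observe();print(o["tool_pos"],o["tool_rot"],o["contact_force"])
im=S["image"][164:202,262:312]
cv2.imwrite("pics/a2.png",cv2.resize(im,None,fx=15,fy=15,interpolation=cv2.INTER_CUBIC)[:,:,::-1])
c=lambda p:((proj(S,p)-[262,164]+.5)*15-.5).round()
p=o["tool_pos"];y=-.265;R=np.array([[np.cos(y),-np.sin(y),0],[np.sin(y),np.cos(y),0],[0,0,1]])
f=np.array([p[0],p[1],p[2]-.1929]);j=np.array([.6352,.0075,.12])
print("hole in jamb frame (mm)",R.T@(f+R@[.06,0,.01]-j)*1e3)
for n,b,ys in(("flap",f+R@[.06,0,.01],(-.015,.015)),):
    for q in ys:print(n,q,"centre",c(b+R@[0,q,0]),"top",c(b+R@[0,q,.01]),"-x",c(b+R@[-.01,q,0]),"+x",c(b+R@[.01,q,0]),"bot",c(b+R@[0,q,-.01]))
```

```text
[0.5526 0.0302 0.303 ] [-3.1409  0.      1.3058] [-0.2629 -0.3046 -2.2836]
hole in jamb frame (mm) [-25.6202   0.25     0.1064]
flap -0.015 centre [325. 343.] top [326. 296.] -x [272. 347.] +x [377. 340.] bot [324. 390.]
flap 0.015 centre [298. 271.] top [299. 224.] -x [246. 274.] +x [349. 268.] bot [297. 317.]
```

View pics/a2.png

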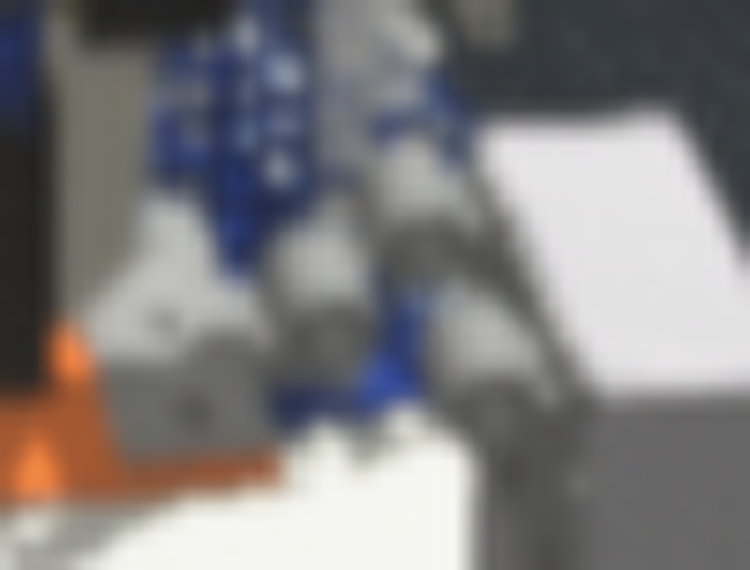

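Run:
```python
from h import *
S=robot.read_camera("side");o=robot.observe()
g=cv2.cvtColor(S["image"],cv2.COLOR_RGB2GRAY).astype(np.float32)
p=o["tool_pos"];y=-.265;R=np.array([[np.cos(y),-np.sin(y),0],[np.sin(y),np.cos(y),0],[0,0,1]])
f=np.array([p[0],p[1],p[2]-.1929])+R@[.06,0,.01];j=np.array([.6352,.0075,.12])
qs=np.arange(-.009,.0121,.0005)
for n,b,e in(("flap",f,-.015),("far",j,.018),("near",j,-.048)):
    r=[]
    for a in(-40,-25,-10,5,20):
        a=np.deg2rad(a);P=np.array([proj(S,b+R@[.0095*np.sin(a),e+q,.0095*np.cos(a)]) for q in qs],np.float32)
        v=cv2.remap(g,P[:,0],P[:,1],cv2.INTER_CUBIC).ravel();d=np.gradient(cv2.GaussianBlur(v[None],(5,1),1).ravel())
        i=d.argmax();r.append((qs[i]*1e3,round(float(v.min())),round(float(v.max()))))
    print(n,np.array(r))
# lateral: column of lit tube part across, 8 mm in from the near end
xs=np.arange(-.016,.0161,.001)
for n,b,e in(("flap",f,-.009),("far",j,.024),("near",j,-.042)):
    P=np.array([proj(S,b+R@[x,e,.004]) for x in xs],np.float32);print(n,cv2.remap(g,P[:,0],P[:,1],cv2.INTER_CUBIC).ravel().astype(int))
```

```text
flap [[ -4.5  85.  122. ]
 [ -1.5  90.  147. ]
 [ -3.   97.  165. ]
 [  2.   98.  176. ]
 [  3.   93.  180. ]]
far [[ -3.   87.  137. ]
 [  0.5  92.  156. ]
 [ -1.5  94.  169. ]
 [ -2.   92.  176. ]
 [ -1.   92.  172. ]]
near [[  1.   87.  134. ]
 [ -1.   91.  156. ]
 [  2.   94.  172. ]
 [  1.5  89.  179. ]
 [  2.5  88.  180. ]]
flap [170 168 162 149 136 120 108 102  99  99 103 107 108 109 109 108 108 107
 107 107 107 107 107 107 109 106  98  89  80  73  71  73  79]
far [143 136 128 117 110 105 102 104 106 108 109 109 109 109 108 108 109 109
 107 106 106 107 112 117 123 129 130 124 116 111 111 115 127]
near [ 82  81  80  80  81  84  90  96 102 106 108 108 108 106 106 105 104 103
 103 103 104 106 110 116 121 124 124 121 116 109 107 110 118]
```

The end-face centres are about (328,341) for the flap and (492,413) and (428,253) for the jamb. Residual errors are within about 1 mm, so I'll enter slowly with a small +y trim.

run_rows:
  rows:
    - [0.0008, 0.004, 0, 0, 0, 0]
    - [0, 0.004, 0, 0, 0, 0]
    - [0, 0.004, 0, 0, 0, 0]
    - [0, 0, 0, 0, 0, 0]
    - [0, 0, 0, 0, 0, 0]

```text
time: 7.07
tool_pos: [0.5648, 0.0277, 0.3031]
tool_rot: [3.142, -0.0, 1.306]
contact_force: [-0.1, -0.6, -2.0]
opening: 0.0119
grip_force: 30.0
```

run_rows:
  rows:
    - [0, 0.003, 0, 0, 0, 0]
    - [0, 0.003, 0, 0, 0, 0]
    - [0, 0.003, 0, 0, 0, 0]
    - [0, 0.004, 0, 0, 0, 0]
    - [0, 0, 0, 0, 0, 0]
    - [0, 0, 0, 0, 0, 0]
    - [0, 0, 0, 0, 0, 0]
    - [0, 0, 0, 0, 0, 0]

```text
time: 7.73
tool_pos: [0.577, 0.0244, 0.3032]
tool_rot: [-3.141, -0.0, 1.306]
contact_force: [0.2, 0.9, -2.4]
opening: 0.0119
grip_force: 30.0
```

Run:
```python
from h import *
S=robot.read_camera("side");o=robot.observe();print(o["tool_pos"],o["tool_rot"],o["contact_force"],o["torque"])
im=S["image"][164:202,262:312]
cv2.imwrite("pics/a3.png",cv2.resize(im,None,fx=15,fy=15,interpolation=cv2.INTER_CUBIC)[:,:,::-1])
p=o["tool_pos"];y=-.265;R=np.array([[np.cos(y),-np.sin(y),0],[np.sin(y),np.cos(y),0],[0,0,1]])
f=np.array([p[0],p[1],p[2]-.1929]);j=np.array([.6352,.0075,.12])
print("hole in jamb frame (mm)",R.T@(f+R@[.06,0,.01]-j)*1e3)
```

```text
[0.577  0.0244 0.3032] [-3.1414 -0.0001  1.3059] [ 0.1041  0.3896 -1.1525] [-0.1037  0.074  -0.0623]
hole in jamb frame (mm) [-0.5638  1.1055  0.3061]
```

View pics/a3.png

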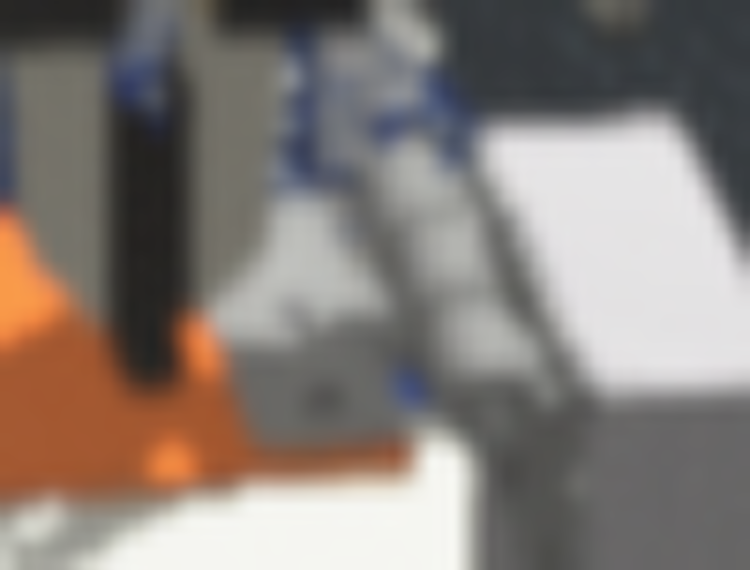

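All three knuckles now line up: the lit tops at crop (415,180), (447,250) and (487,335) are collinear, with gap lines at y≈215 and ≈293. One profile check will show whether the gaps match and whether the contact force is zero.

run_rows:
  rows:
    - [0, 0.0004, 0, 0, 0, 0]
    - [0, 0, 0, 0, 0, 0]
    - [0, 0, 0, 0, 0, 0]
    - [0, 0, 0, 0, 0, 0]
    - [0, 0, 0, 0, 0, 0]
    - [0, 0, 0, 0, 0, 0]

```text
time: 8.28
tool_pos: [0.5775, 0.0243, 0.3032]
tool_rot: [3.142, -0.0, 1.306]
contact_force: [-0.4, -0.9, -1.7]
opening: 0.0117
grip_force: 30.0
```

Run:
```python
from h import *
S=robot.read_camera("side");o=robot.observe();print(o["tool_pos"],o["contact_force"],abs(o["qvel"]).max())
g=cv2.cvtColor(S["image"],cv2.COLOR_RGB2GRAY).astype(np.float32)
y=-.265;R=np.array([[np.cos(y),-np.sin(y),0],[np.sin(y),np.cos(y),0],[0,0,1]]);j=np.array([.6352,.0075,.12])
qs=np.arange(-.026,.0261,.001);print((qs*1e3).round().astype(int))
for a in(-20,-5,10,25):
    a=np.deg2rad(a);P=np.array([proj(S,j+R@[.0095*np.sin(a),q,.0095*np.cos(a)]) for q in qs],np.float32)
    print(cv2.remap(g,P[:,0],P[:,1],cv2.INTER_LINEAR).ravel().astype(int))
```

```text
[0.5775 0.0242 0.3032] [ 0.9424 -0.1417 -1.9067] 0.00142262658896903
[-26 -25 -24 -23 -22 -21 -20 -19 -18 -17 -16 -15 -14 -13 -12 -11 -10  -9
  -8  -7  -6  -5  -4  -3  -2  -1   0   1   2   3   4   5   6   7   8   9
  10  11  12  13  14  15  16  17  18  19  20  21  22  23  24  25  26]
[145 142 139 136 134 131 129 128 128 128 128 129 130 132 134 136 139 141
 143 145 146 146 147 148 148 149 149 149 148 148 147 147 145 144 142 140
 139 138 137 137 136 136 136 137 138 141 143 146 148 150 153 154 155]
[162 159 155 152 150 148 146 144 142 141 140 139 142 144 146 148 151 153
 156 157 159 161 163 164 165 165 165 165 165 165 164 163 162 161 160 159
 158 156 155 154 153 151 150 151 153 154 156 157 159 161 162 164 165]
[169 166 163 160 157 155 153 151 149 146 144 144 145 148 150 152 155 157
 159 162 165 167 170 173 173 173 173 173 174 174 174 173 172 172 171 171
 170 168 167 165 163 161 159 159 160 160 161 162 164 165 166 168 169]
[169 167 163 162 160 158 155 151 149 146 143 141 140 142 145 147 150 152
 155 158 161 164 166 168 171 171 172 173 173 174 175 176 176 176 176 176
 175 175 173 172 170 168 167 165 164 164 163 163 164 164 164 165 166]
```

The near gap looks slightly wider than the far gap, so I'll trim 0.6 mm back along the hinge, let it settle and hand in.

run_rows:
  rows:
    - [-0.0006, 0, 0, 0, 0, 0]
    - [0, 0, 0, 0, 0, 0]
    - [0, 0, 0, 0, 0, 0]
    - [0, 0, 0, 0, 0, 0]
    - [0, 0, 0, 0, 0, 0]
    - [0, 0, 0, 0, 0, 0]
    - [0, 0, 0, 0, 0, 0]
    - [0, 0, 0, 0, 0, 0]

```text
time: 9.0
tool_pos: [0.5774, 0.0237, 0.3032]
tool_rot: [3.142, -0.0, 1.306]
contact_force: [0.1, 0.9, -2.3]
opening: 0.012
grip_force: 30.0
```

```bash
python3 -c "
from cell import robot
print(robot.hand_in())"
```

```text
the job is handed in; nothing more can be done
None
```

I handed the job in at 9.0 s with the single-knuckle flap held level between the jamb knuckles, its hole within about 1–2 mm of the axis by the side camera and no jamb contact evident in the wrist force; the hand-in returned no verdict.

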